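# Swing the fence of a slab-cutting board to its stop and cam it tight

## Robot

A 6-joint arm with a two-finger parallel gripper is mounted at the origin on a cart in front of the work surface, level with it; the furniture and walls round the work are solid. World frame = base frame: x ahead of the robot, y to its left, z up, the work surface at z = 0. Lengths are in m, angles in degrees, forces in N, time in s.
With the tool pointing down it reaches from about 0.375 to 0.75 m from the base axis. Payload 9 kg.
Tool frame: the origin (TCP) lies where the fingers leave the gripper's body, on its centre line; the fingertips stand 73 mm ahead of it and the grasp point (between the pads) lies 54 mm ahead of it (robot.tip_reach is the distance from the TCP to the fingertips, in m); z points along the fingers, y is the line along which they close (so a half turn about z gives the same grasp; the last joint's range is limited). The gripper opens to 85 mm and grips with 20 to 120 N. Pads are 22 mm wide; open, the fingers measure 114 mm over their backs; the gripper's body (76 mm by 85 mm) begins 54 mm behind the grasp point. The pads swing forward as they close: fully open they stand 13 mm farther back than shut.
Start: joints at [-76.645, 5.964, 5.575, 89.605, 0, 77.527], TCP at [0.261, -0.54, 0.304] pointing down, gripper open.
Joint ranges: [-171.21, 171.21], [-48.23, 106.86], [-62.78, 66.21], [-105.2, 120.99], [-86.42, 89.51], [-180, 180]. Speed limits (degrees/s): [127.2, 127.2, 147.25, 180, 180, 180].

## Interface

Orientations are given as [roll, pitch, yaw] about the fixed x, y, z axes, in that order (R = Rz(yaw) Ry(pitch) Rx(roll)).
In Python, from plant import robot gives the robot as it stands. Calls block until the motion is done:
- robot.move_pose(position, orientation): joint-space move of the TCP to a pose.
- robot.line_to(position, vel=0.15, rotation=None, guard=None): straight line of the TCP; rotation=None keeps the orientation; vel is the mean speed in m/s. With guard (N) it stops when the force on the tool has changed by that much, and returns True; else False.
- robot.goto_joints(angles): joint-space move.
- robot.set_gripper(opening): finger opening in m; the grip force is fixed at half the most; returns when the fingers have stopped.
- robot.pause(seconds).
- robot.ik(position, orientation): joint angles nearest the present ones, or None.
- robot.observe(): the state.
- robot.grab_frame(name): name is "scene" or "side" or "wrist"; returns the picture (384x512x3 uint8, blue, green, red); there is no depth.
- robot.get_calibration(name): a dict with "vertical_fov" (degrees; the focal length in pixels is half the picture's height over the tangent of half this angle, whatever the lens; pixels are square), "cx", "cy" (the principal point, pixels), "rvec" (rotation vector, rad) and "tvec" (3), from world to camera coordinates, as OpenCV has them. Camera axes: x right, y down, z forward; pixel columns grow to the right and rows downward; lengths in m; the calibration is good to about 2 mm. The wrist camera is an equidistant fisheye: a pixel r from the principal point sees the ray r / f radians off the axis. A picture is of the moment at which its call begins: read the wrist's pose just before it. get_calibration takes no time and is no camera call; for the wrist camera it gives the pose at the moment of the call.
A pose or a line that the arm cannot do raises robot.IKError and nothing moves.
- robot.job_done(): hands the job in; it is judged then, once.
The state is a dict: "time": time; "q": joint angles; "qvel": joint speeds; "joint_torque": joint torques, N m; "tool_pos": TCP position; "tcp_rot": TCP orientation; "ft_force": force on the tool from outside, world axes, zero at the start; "torque": the same for the moment, N m; "gripper_width": finger opening in m; "gripper_force": force on a finger pad.
Only numpy, scipy, OpenCV 4.12 (cv2) and the standard library are available. Lean on these libraries where they do the work, as an engineer would, in place of code of your own. Each camera call takes 0.05 s, during which the arm holds its last target. There are 200 camera calls.

## Task

Set the slab-cutting board for the next bevel: push the near side of the aluminium fence's free end away from you, so that it swings about its pivot pin until it bears firmly on the stop screw, and hold it there a moment with a push of about 12 N. Then turn the red cam lever clockwise until the cam wedges the fence tight on the screw (about 10 to 20 N), and let go. The screw stands wherever the last potter set it, so go by feel: never load it beyond 25 N. Leave the tools and pots around the board where they are.

Things in the scene. Friction and masses are not known exactly. Their poses are not given: they have to be found in the camera images.
- board: plywood slab-cutting board, 210 (its x) x 330 mm (its y), fixed. Origin: under its centre; its top face is 18 mm higher; +x points away from the robot, +y left (yaw within 0.2 rad). The fence's steel pivot pin (12 mm; washer and brass nut reach 46 mm above the top face) stands at x 42, y 135 mm; the cam lever's upright axis at x 11, y -97.5 mm; the stop block on the far side.
- fence: loose aluminium fence, square section 30 x 30 mm, black end cap, 0.2 to 0.33 kg, lying on the board, the pin through a hole at one end. Origin: the hole's axis at the underside; +x runs to the free end, 220 mm from the hole. It starts 20 to 35 degrees short of the stop, free end towards the robot; sliding it takes 1 to 5 N. On the stop it points along the board's -y within 1.5 degrees.
- stop_block: grey steel block, 44 mm wide, 30 mm high, fixed on the board's far side, with a 10 mm brass screw that points at the fence 170 mm from the pin, 16 mm above the board. Origin: foot of its face towards the robot. The rigid screw stands 15 to 21 mm out of that face, not measured. The fence drags: a 12 N push near its end brings 4 to 13 N to the screw, least if the fingers also lean down on the fence.
- cam_lever (a joint): red cam lever's angle, rad; grows clockwise seen from above. Open near 0 (starts -0.3 to 0.05): lever along the board's +x, steel nose towards the robot. Turned on, the nose swings in behind the fence's free end and wedges it on the screw at 1.75 to 2.3, as the screw is set; the limit is 2.6. Where the lever is left it stays. Once the nose bears, under 0.1 rad more puts 20 N on the screw.
- lever_knob (a point): mid-height of the upright black knob at the lever's end, 17 mm wide, 30 mm high, 68 mm from the cam's axis, 56 mm above the board's top face; the lever arm is 15 mm below this point. It can be pinched from above and carried round. Turning takes 3 to 4 N at the knob (stiff pivot), 5 to 8 if it rubs between pinching fingers; once the cam bears, the pull climbs 2 to 4 N more within 0.1 rad.
- water_cup: grey-green cup, 75 mm wide, 48 mm high, loose. Origin: centre of its underside. A bystander.
- scraper: wooden-handled scraper lying flat, 168 x 56 x 19 mm, long axis its x, loose. Origin: centre of its underside. A bystander.
- glaze_jar: clear jar with a yellow lid, 70 mm wide, 86 mm high, loose. Origin: centre of its underside. A bystander.
- wood_rib: oval wooden rib lying flat, 100 x 43 x 8 mm, loose. Origin: centre of its underside. A bystander.
- brush: brush with a dark handle lying flat, 183 x 18 x 14 mm, loose. Origin: centre of its underside. A bystander.
- plaster_block: white plaster block, 74 x 42 x 26 mm, loose. Origin: centre of its underside. A bystander.

How it is judged:
By the outcome, as a careful person would: the job done as asked, in the order asked, and still so for the second after the job is handed in, with the robot touching nothing.
It also fails if it takes over 67 s, if anything falls off the work surface, if the arm or the gripper's body presses on something with over 40 N, if the wrist force passes 120 N, or if a joint passes its speed limit or range.

## Working session

There is one attempt and no reset: what is moved stays moved. The work goes in short steps, each a Python script; the robot and the scene stay as the last script left them, time stands still between calls to the robot, and variables do not carry over. Pictures are saved under pics/ and viewed, at most 10 in all, crops included, and the job is handed in when it is done.

```bash
mkdir -p pics; ls; python3 - <<'E'
from plant import robot
import cv2,numpy as np
s=robot.observe();print(s)
a=[robot.grab_frame(n) for n in("scene","side")]
for n in("scene","side","wrist"):print(n,robot.get_calibration(n))
for n,i in zip("ab",a):cv2.imwrite(f"pics/{n}.png",i)
cv2.imwrite("pics/s1.png",cv2.resize(a[0],(800,600)))
cv2.imwrite("pics/d1.png",cv2.resize(a[1],(800,600)))
E
```

```text
pics
{'time': 0.0, 'q': array([-7.66448360e+01,  5.99798633e+00,  5.52727728e+00,  8.96039204e+01,
       -1.09607022e-03,  7.75248676e+01]), 'qvel': array([-0.0517582 , -0.00714669,  0.01504103,  0.09955068,  0.00895407,
       -0.03733021]), 'joint_torque': array([-2.17960894e-05, -5.56932378e+01,  5.03649151e+01,  1.70446979e-02,
       -2.55772711e-04,  4.92734080e-05]), 'tool_pos': array([ 0.26135625, -0.53982692,  0.30313081]), 'tcp_rot': array([-1.79926896e+02, -1.50509450e-02,  2.58302875e+01]), 'ft_force': array([-0.02372738, -0.12054184, -0.17548785]), 'torque': array([ 0.01041336, -0.04187853, -0.00654285]), 'gripper_force': 0.0, 'gripper_width': 0.08534068511023037}
scene {'vertical_fov': 43.255522098808356, 'cx': 257.31833717568907, 'cy': 189.40141349715307, 'rvec': array([ 0.89921066, -2.19658467,  1.41163592]), 'tvec': array([0.40568606, 0.2518024 , 0.80530056])}
side {'vertical_fov': 45.236148559680444, 'cx': 248.07339190073708, 'cy': 192.3234665879882, 'rvec': array([ 0.3397581 , -2.69543376,  1.3174763 ]), 'tvec': array([0.54498114, 0.14260761, 1.07528675])}
wrist {'vertical_fov': 65.70646984690485, 'cx': 255.08428267711574, 'cy': 192.63536106341445, 'rvec': array([-2.45104525,  1.5355986 ,  0.22299146]), 'tvec': array([-0.59869064, -0.03655501,  0.37901636])}
```

View pics/s1.png

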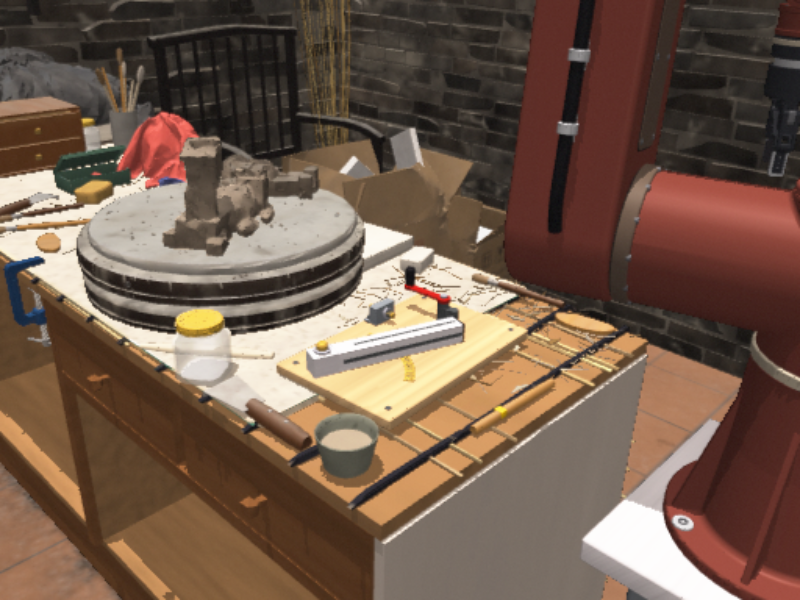

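View pics/d1.png

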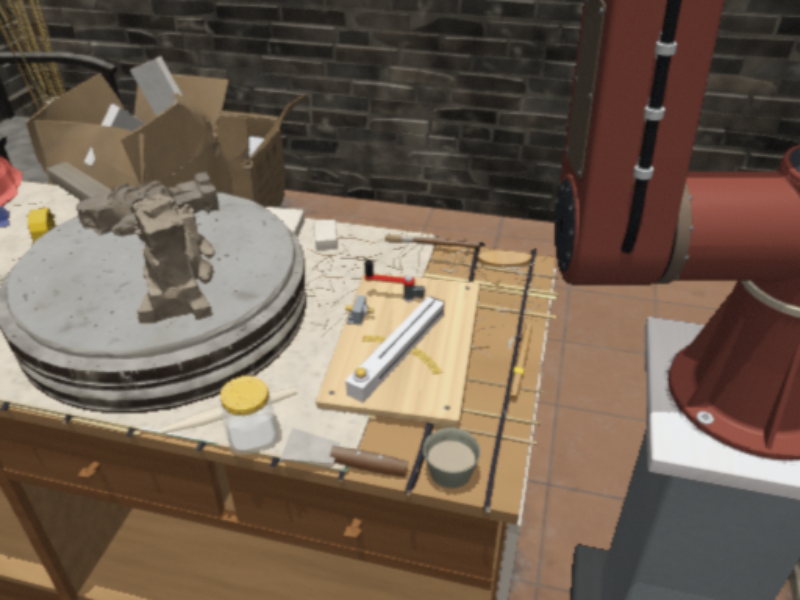

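The scene view shows the nut at about (322,346), the knob at (410,276) and the fence end cap near (448,310). The side view shows the nut at (360,372), the knob at (369,268) and board corners at (318,403), (460,418) and (480,282), all in 800x600 pixels. The lever points away from the robot. I'll triangulate roughly, then look with the wrist camera.

```bash
cat > h.py <<'E'
from plant import robot
import cv2,numpy as np
def ray(c,px,fish=False):
    f=192/np.tan(np.radians(c["vertical_fov"]/2)); R,_=cv2.Rodrigues(c["rvec"]); t=np.array(c["tvec"])
    u=np.array([px[0]-c["cx"],px[1]-c["cy"]])
    if fish:
        r=np.hypot(*u); th=r/f; d=np.r_[u/max(r,1e-9)*np.sin(th),np.cos(th)]
    else: d=np.r_[u/f,1]
    d=R.T@d; return -R.T@t,d/np.linalg.norm(d)
def plane(rd,z): o,d=rd; return o+d*(z-o[2])/d[2]
def tri(rays):
    A=np.zeros((3,3));b=np.zeros(3)
    for o,d in rays: P=np.eye(3)-np.outer(d,d);A+=P;b+=P@o
    p=np.linalg.solve(A,b); return p,[1e3*np.linalg.norm((np.eye(3)-np.outer(d,d))@(p-o)) for o,d in rays]
def proj(c,p,fish=False):
    f=192/np.tan(np.radians(c["vertical_fov"]/2)); R,_=cv2.Rodrigues(c["rvec"]); q=R@np.array(p)+c["tvec"]
    if fish:
        r=np.hypot(*q[:2]); q2=q[:2]/r*np.arctan2(r,q[2])*f
    else: q2=q[:2]/q[2]*f
    return q2+[c["cx"],c["cy"]]
E
python3 - <<'E'
from h import *
S,D=robot.get_calibration("scene"),robot.get_calibration("side")
k=1/1.5625
for n,a,b in [("nut",(322,344),(360,371)),("knob",(410,276),(369,268)),("cup",(347,432),(452,445)),("jarlid",(200,322),(245,394))]:
    print(n,tri([ray(S,np.array(a)*k),ray(D,np.array(b)*k)]))
for n,b in [("NL far",(318,403)),("near left",(460,418)),("near right",(480,282))]: print(n,plane(ray(D,np.array(b)*k),.018))
for p in [(.5,-.02,.33),(.47,-.05,.36),(.5,0,.3)]:
  for y in(0,90,-90,180): print(p,y,robot.ik(p,[180,0,y]))
c=robot.get_calibration("wrist");R,_=cv2.Rodrigues(c["rvec"]);print(-R.T@c["tvec"],R.T)
E
```

```text
nut (array([0.56299729, 0.15581107, 0.06446842]), [np.float64(0.5786377774405651), np.float64(0.5786377774405368)])
knob (array([ 0.61388419, -0.07215328,  0.08021569]), [np.float64(0.6389813703251472), np.float64(0.6389813703251939)])
cup (array([0.41179804, 0.24705435, 0.04600363]), [np.float64(3.5046236003434195), np.float64(3.504623600343571)])
jarlid (array([0.69305028, 0.25921692, 0.08647188]), [np.float64(1.1581642374011998), np.float64(1.1581642374010988)])
NL far [0.61882301 0.18786357 0.018     ]
near left [0.41327633 0.16662457 0.018     ]
near right [ 0.43630694 -0.16314502  0.018     ]
(0.5, -0.02, 0.33) 0 [-17.30092215 -10.99940353  -8.21455206  92.78485147   0.
 162.69907785]
(0.5, -0.02, 0.33) 90 [-17.30092215 -10.99940353  -8.21455206  92.78485147   0.
  72.69907785]
(0.5, -0.02, 0.33) -90 [ -17.30092215  -10.99940353   -8.21455206   92.78485147    0.
 -107.30092215]
(0.5, -0.02, 0.33) 180 [-17.30092215 -10.99940353  -8.21455206  92.78485147   0.
 -17.30092215]
(0.47, -0.05, 0.36) 0 [-21.98664976 -15.00751632  -8.51054902  96.4969673    0.
 158.01335024]
(0.47, -0.05, 0.36) 90 [-21.98664976 -15.00751632  -8.51054902  96.4969673    0.
  68.01335024]
(0.47, -0.05, 0.36) -90 [ -21.98664976  -15.00751632   -8.51054902   96.4969673     0.
 -111.98664976]
(0.47, -0.05, 0.36) 180 [-21.98664976 -15.00751632  -8.51054902  96.4969673    0.
 -21.98664976]
(0.5, 0, 0.3) 0 [-15.02259828 -11.60242407 -11.87422229  89.72820178   0.
 164.97740172]
(0.5, 0, 0.3) 90 [-15.02259828 -11.60242407 -11.87422229  89.72820178   0.
  74.97740172]
(0.5, 0, 0.3) -90 [ -15.02259828  -11.60242407  -11.87422229   89.72820178    0.
 -105.02259828]
(0.5, 0, 0.3) 180 [-15.02259828 -11.60242407 -11.87422229  89.72820178   0.
 -15.02259828]
[ 0.32582103 -0.50816926  0.37286031] [[ 0.43601255 -0.86329627 -0.25419011]
 [-0.89993867 -0.41884083 -0.12117242]
 [-0.00185749  0.2815882  -0.95953355]]
```

```bash
python3 - <<'E'
from h import *
import pickle
out=[]
for p in [(.53,.04,.31),(.53,-.05,.31)]:
    robot.move_pose(p,[180,0,184]); c=robot.get_calibration("wrist"); im=robot.grab_frame("wrist"); out.append((c,im))
pickle.dump(out,open("w.pkl","wb"))
s=robot.observe();print(s["time"],s["ft_force"])
for i,(c,im) in enumerate(out): cv2.imwrite(f"pics/w{i}.png",cv2.resize(im,(800,600)))
E
```

```text
2.9333 [-0.10789717  0.70814631 -0.09285721]
```

View pics/w0.png

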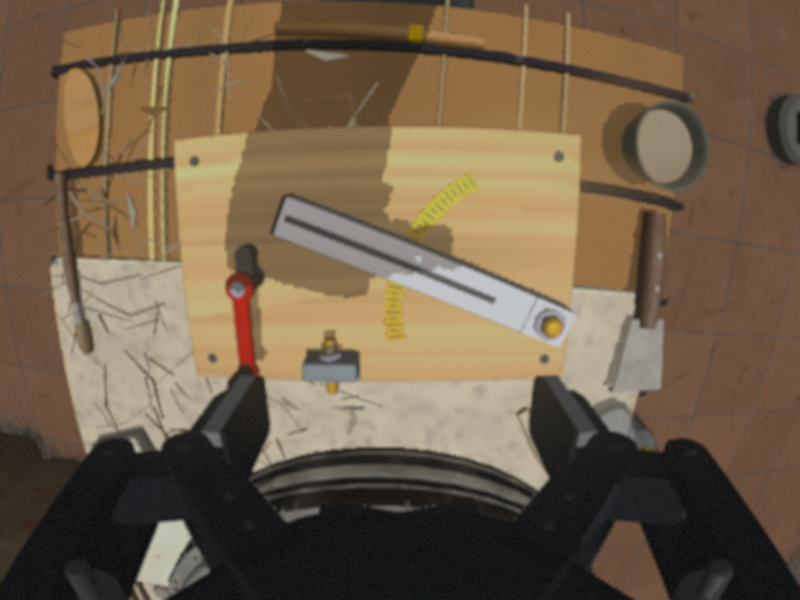

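View pics/w1.png

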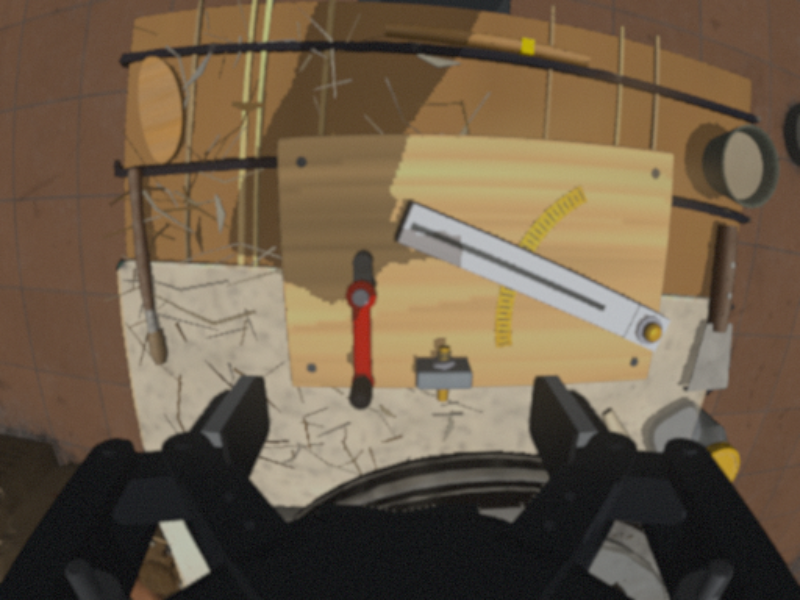

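The wrist views, in 800x600 pixels:

| Feature | w0 | w1 |
|---|---|---|
| Nut | (551,325) | (652,331) |
| Cam axis | (238,288) | (361,297) |
| Knob | hidden by the finger | (361,392) |
| Screw tip | (330,333) | (442,341) |
| Fence end corners, near / far | (290,194) / (273,234) | (410,202) / (397,241) |
| Board corners | (175,142), (581,136), (198,373) | (278,140), (673,154), (293,385) |

```bash
python3 - <<'E'
from h import *
import pickle
(c0,i0),(c1,i1)=pickle.load(open("w.pkl","rb"));k=1/1.5625
def blob(im,lo,hi,win):
    x0,y0,x1,y1=[int(v*k) for v in win]; h=cv2.cvtColor(im[y0:y1,x0:x1],cv2.COLOR_BGR2HSV)
    m=cv2.inRange(h,lo,hi); n,l,s,ce=cv2.connectedComponentsWithStats(m); j=1+np.argmax(s[1:,4]); return ce[j]+[x0,y0],s[j,4]
n0=blob(i0,(15,110,80),(35,255,255),(530,305,572,345));n1=blob(i1,(15,110,80),(35,255,255),(630,310,675,350));print("nutpx",n0,n1)
T=lambda a,b:tri([ray(c0,a,1),ray(c1,b,1)])
K=lambda a,b:T(np.array(a)*k,np.array(b)*k)
nut,e=T(n0[0],n1[0]);print("nut",nut,e)
print("cam",K((238,288),(361,297)));print("screw",K((330,333),(442,341)))
for n,a,b in [("fence near",(290,194),(410,202)),("fence far",(273,234),(397,241)),("bNR",(175,142),(278,140)),("bNL",(581,136),(673,154)),("bFR",(198,373),(293,385))]:print(n,K(a,b))
S,D=robot.get_calibration("scene"),robot.get_calibration("side")
a,b=cv2.imread("pics/a.png"),cv2.imread("pics/b.png")
ka=blob(a,(0,0,0),(180,255,60),(398,262,420,290));kb=blob(b,(0,0,0),(180,255,60),(358,256,382,282));print(ka,kb)
print("knob",tri([ray(S,ka[0]),ray(D,kb[0])]),plane(ray(c1,np.array((361,390))*k,1),.074))
# model: board from near edge corners
for y in (3,3.5,4,4.5,5):
    r=np.radians(y);R=np.array([[np.cos(r),-np.sin(r)],[np.sin(r),np.cos(r)]]);o=nut[:2]-R@[.042,.135]
    print(y,o,"cam",o+R@[.011,-.0975],"NR",o+R@[-.105,-.165],"NL",o+R@[-.105,.165],"screwtip",o+R@[.057,-.035])
E
```

```text
nutpx (array([353.1147541 , 208.94262295]), np.int32(122)) (array([417.48387097, 212.35483871]), np.int32(93))
nut [0.56310655 0.15750549 0.06325817] [np.float64(0.05096905744562151), np.float64(0.05096905744542165)]
cam (array([ 0.54876865, -0.07566915,  0.06585442]), [np.float64(0.1879407362010526), np.float64(0.18794073620125434)])
screw (array([ 0.59155959, -0.01111577,  0.03043762]), [np.float64(0.15835798572974552), np.float64(0.15835798572972626)])
fence near (array([ 0.48222266, -0.04512374,  0.03353167]), [np.float64(0.48165763637962605), np.float64(0.48165763637957903)])
fence far (array([ 0.5100591 , -0.05292486,  0.05137757]), [np.float64(0.11333076073562477), np.float64(0.1133307607355703)])
bNR (array([ 0.44015552, -0.15046463,  0.01949668]), [np.float64(0.37823397123540264), np.float64(0.378233971235502)])
bNL (array([0.41642656, 0.17872276, 0.01957365]), [np.float64(0.17724433158233874), np.float64(0.17724433158229982)])
bFR (array([ 0.64482387, -0.13505314,  0.02136878]), [np.float64(0.7449801517556784), np.float64(0.744980151755565)])
(array([262.15789474, 176.10526
[... 269 characters left out ...]
1715 -0.07629829] NR [ 0.4320088  -0.14977676] NL [0.41473793 0.17977099] screwtip [ 0.58698311 -0.01147649]
3.5 [0.52942644 0.02019325] cam [ 0.54635816 -0.07645335] NR [ 0.4346953  -0.15090908] NL [0.41454928 0.1784754 ] screwtip [ 0.58845683 -0.0112617 ]
4 [0.53062599 0.01990457] cam [ 0.54840045 -0.0765906 ] NR [ 0.43739158 -0.15201793] NL [0.41437194 0.17717821] screwtip [ 0.58992861 -0.01103405]
4.5 [0.531828   0.01962637] cam [ 0.55044385 -0.07671002] NR [ 0.44009743 -0.1531032 ] NL [0.41420593 0.17587952] screwtip [ 0.59139836 -0.01079357]
5 [0.5330324  0.01935867] cam [ 0.55248823 -0.0768116 ] NR [ 0.44281265 -0.15416481] NL [0.41405126 0.17457944] screwtip [ 0.59286595 -0.01054027]
```

```bash
cat > push.py <<'E'
from h import *
pin=np.array([.5631,.1573]); r=.185; Z=.032+robot.tip_reach
def pose(a,off,dz=0):
    t=np.radians(a); d=np.array([np.cos(t),np.sin(t)]); n=np.array([d[1],-d[0]])
    return np.r_[pin+r*d+off*n,Z+dz], [180,0,(a-90+360)]
E
python3 - <<'E'
from push import *
robot.set_gripper(0)
p,o=pose(-109,.046,.06); robot.move_pose(p,o); robot.line_to(pose(-109,.046)[0],vel=.15)
robot.pause(.2); f0=robot.observe()["ft_force"]; np.save("f0.npy",f0)
for a in (-104,-99,-94,-89.5):
    p,o=pose(a,.028); g=robot.line_to(p,vel=.06,rotation=o,guard=9)
    s=robot.observe(); print(a,g,s["time"],s["tool_pos"],s["tcp_rot"],(s["ft_force"]-f0).round(2))
    if g: break
robot.pause(.2);print((robot.observe()["ft_force"]-f0).round(2), robot.observe()["gripper_width"])
im=robot.grab_frame("side");cv2.imwrite("pics/d2.png",cv2.resize(im[130:290,180:330],(750,800))[:600])
E
```

```text
-104 False 5.8833 [ 0.49103499 -0.01535153  0.10449249] [ 1.79996927e+02 -1.84345210e-02  1.65986004e+02] [ 0.36 -0.18  0.43]
-99 False 6.3083 [ 0.50626284 -0.02090051  0.10454255] [ 1.79995869e+02 -1.91308264e-02  1.70934893e+02] [ 0.87 -0.53  1.39]
-94 False 6.7333 [ 0.52196047 -0.02514236  0.10452127] [ 1.79996323e+02 -2.30592861e-02  1.75923387e+02] [ 0.55 -0.29  0.98]
-89.5 False 7.125 [ 0.53640367 -0.02779902  0.10448639] [ 1.79992130e+02 -2.52675108e-02 -1.79587126e+02] [ 0.32 -0.66  0.19]
[ 0.36 -0.25  0.11] -9.078179284022047e-05
```

View pics/d2.png

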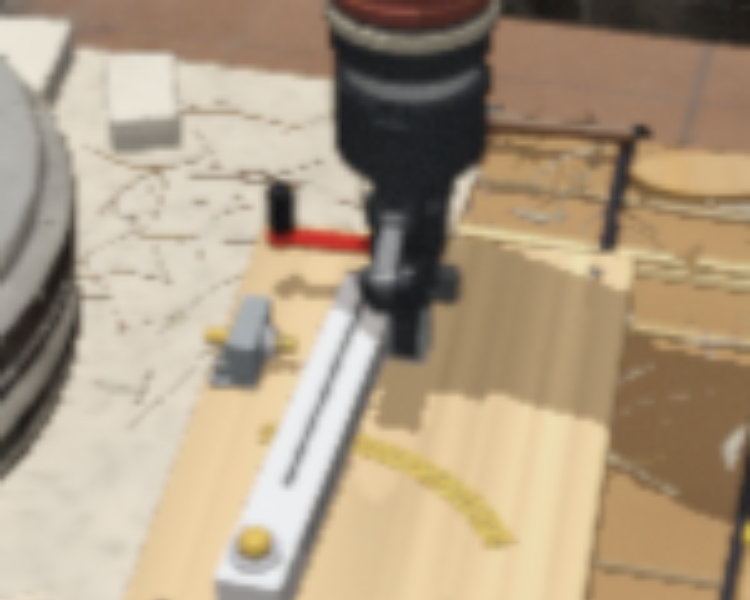

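The crop shows the fence swung most of the way, with the fingertips (405,340) at its near face and the screw still ahead of it (280,345). Next is a slow, guarded approach.

```bash
python3 - <<'E'
from push import *
f0=np.load("f0.npy")
def F(a):
    n=(robot.observe()["ft_force"]-f0); t=np.radians(a-90); return n@[np.cos(t),np.sin(t),0], n
a0=-89.5
for i in range(6):
    a=a0+1.0*(i+1); p,o=pose(a,.028); g=robot.line_to(p,vel=.015,rotation=o,guard=6)
    f,n=F(a); print(a,g,robot.observe()["tool_pos"].round(4),round(f,2),n.round(1),round(robot.observe()["time"],2))
    if g or f>6: break
E
```

```text
-88.5 False [ 0.5401 -0.0284  0.1046] -0.72 [ 0.7 -0.4 -0.6] 7.74
-87.5 False [ 0.5434 -0.0288  0.1046] 0.21 [-0.2 -0.2  0.6] 8.11
-86.5 False [ 0.5466 -0.0291  0.1046] -0.13 [0.1 0.1 0.5] 8.47
-85.5 False [ 0.5498 -0.0293  0.1046] 0.47 [-0.5  0.2  0.8] 8.84
-84.5 True [ 0.5523 -0.0294  0.104 ] 0.16 [-0.2  0.   1.7] 9.12
```

```bash
python3 - <<'E'
from push import *
f0=np.load("f0.npy"); u=np.array([np.cos(np.radians(4.15)),np.sin(np.radians(4.15)),0])
def F(k=4):
    v=[]
    for _ in range(k): robot.pause(.02); v.append(robot.observe()["ft_force"]-f0)
    return np.mean(v,0)
p=robot.observe()["tool_pos"]; print(F().round(1))
for i in range(24):
    p=p+u*.0004; robot.line_to(p,vel=.01); n=F(); f=-n@u
    print(i,robot.observe()["tool_pos"][:2].round(4),n.round(1),round(f,2),round(robot.observe()["time"],2))
    if f>9: break
E
```

```text
[ 0.3 -0.2  0.7]
0 [ 0.5526 -0.0293] [-0.3 -0.9  0.5] 0.38 9.51
1 [ 0.5527 -0.0294] [-3.9 -0.4  1.3] 3.92 9.82
2 [ 0.5528 -0.0294] [-6.4 -0.5  2.9] 6.41 10.14
3 [ 0.5529 -0.0293] [-8.9 -1.1  4.3] 8.92 10.46
4 [ 0.553  -0.0293] [-10.8  -1.1   6.7] 10.87 10.78
```

```bash
python3 - <<'E'
from push import *
f0=np.load("f0.npy"); u=np.array([np.cos(np.radians(4.15)),np.sin(np.radians(4.15)),0])
def F(k=4):
    v=[]
    for _ in range(k): robot.pause(.02); v.append(robot.observe()["ft_force"]-f0)
    return np.mean(v,0)
pr=lambda t,n:print(t,n.round(1),round(-n@u,2),robot.observe()["tool_pos"].round(4),round(robot.observe()["time"],2))
# commanded pose: last command, rebuilt from measured start
p=np.array([.5523,-.0294,.104])+u*.0004*5
for i in range(10):
    n=F(); f=-n@u; pr(i,n)
    if 11.3<f<13 and abs(n[2])<2: break
    p=p+u*np.clip((12.2-f)/5500,-.0004,.0004)+np.array([0,0,np.clip(n[2]/8000,-.0004,.0004)]); robot.line_to(p,vel=.01)
robot.pause(1.2); pr("held",F())
q=robot.observe()["tool_pos"]-u*.03; robot.line_to(q,vel=.08); n=F();pr("off",n)
robot.line_to(q+[0,0,.1],vel=.25)
im=robot.grab_frame("side");cv2.imwrite("pics/d3.png",cv2.resize(im[130:290,180:330],(562,600)))
E
```

```text
0 [-11.2  -1.6   6.1] 11.28 [ 0.553  -0.0293  0.1038] 10.84
1 [-10.3  -2.    3.5] 10.47 [ 0.553  -0.0293  0.1039] 11.16
2 [-10.7  -2.5   2. ] 10.86 [ 0.553  -0.0293  0.1039] 11.47
3 [-11.2  -2.6   1.4] 11.35 [ 0.5531 -0.0293  0.104 ] 11.79
held [-11.4  -2.6   1.7] 11.54 [ 0.5531 -0.0293  0.104 ] 13.06
off [ 0.5 -0.2  0.6] -0.51 [ 0.5239 -0.0316  0.1044] 13.68
```

View pics/d3.png

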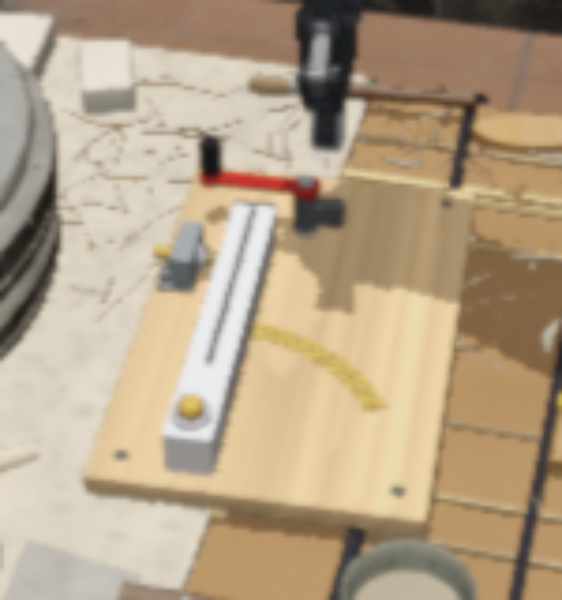

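The crop shows the fence along the board's edge with its far face on the screw tip (205,258), and the knob free at (210,155). Now the lever.

```bash
cat > cam.py <<'E'
from h import *
ax=np.array([.549,-.0763]); L=.068; Z=.066+robot.tip_reach
def pose(w,dz=0):
    t=np.radians(w); return np.r_[ax+L*np.array([np.cos(t),np.sin(t)]),Z+dz],[180,0,w+180]
def F(f0,k=8):
    v=[]
    for _ in range(k): robot.pause(.02); v.append(robot.observe()["ft_force"]-f0)
    return np.mean(v,0)
def tang(n,w): t=np.radians(w); return n@[-np.sin(t),np.cos(t),0], n@[np.cos(t),np.sin(t),0]  # resisting pull (clockwise motion), radial
def ang(s): d=s["tool_pos"][:2]-ax; return np.degrees(np.arctan2(d[1],d[0]))
E
python3 - <<'E'
from cam import *
p,o=pose(3.2,.06); robot.move_pose(p,o); robot.set_gripper(.028)
g=robot.line_to(pose(3.2)[0],vel=.1,guard=8); 
f0=robot.observe()["ft_force"]; robot.pause(.1); print("down",g,robot.observe()["tool_pos"],robot.observe()["time"])
if not g:
    f0=F(np.zeros(3)); np.save("f1.npy",f0); robot.set_gripper(.0205); print(robot.observe()["gripper_width"],F(f0).round(1))
    for w in np.arange(-6,-89,-10.):
        p,o=pose(w); g=robot.line_to(p,vel=.07,rotation=o,guard=14); s=robot.observe(); n=s["ft_force"]-f0
        print(w,round(ang(s),1),g,np.round(tang(n,w),1),n.round(1),round(s["time"],2))
        if g: break
    cv2.imwrite("pics/d4.png",cv2.resize(robot.grab_frame("side")[130:290,180:330],(562,600)))
E
```

```text
down False [ 0.61743562 -0.0726855   0.13962792] 16.0
0.020483190925868554 [ 0.  -0.  -0.5]
-6.0 -6.1 False [-0.6  0. ] [-0.1 -0.6  0.3] 16.82
-16.0 -15.9 False [-0.4  0.1] [ 0.  -0.4 -0.3] 17.14
-26.0 -25.9 False [-0.7 -0.4] [-0.7 -0.4  0.2] 17.47
-36.0 -35.9 False [0.6 0.1] [0.5 0.4 0.3] 17.79
-46.0 -45.9 False [-0.8  0.6] [-0.1 -1.   0.6] 18.12
-56.0 -55.9 False [-0.3 -0.6] [-0.6  0.4  0.1] 18.44
-66.0 -65.9 False [ 0.1 -0.1] [0.1 0.2 0.2] 18.77
-76.0 -75.9 False [0. 0.] [ 0.  -0.  -0.8] 19.09
-86.0 -85.9 False [ 0.2 -0.3] [0.2 0.3 0.1] 19.42
```

View pics/d4.png

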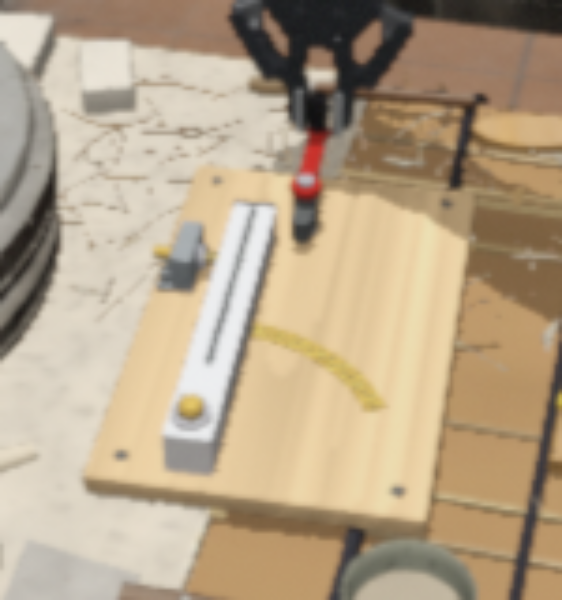

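The crop shows the knob between the fingers at (318,105), the lever pointing right and the nose starting to swing in behind the fence end. I'll turn on slowly while feeling the load.

```bash
python3 - <<'E'
from cam import *
f0=np.load("f1.npy"); h=[]
w=-88.
print(np.round(tang(F(f0),w),2))
while w>-126:
    w-=1.2; p,o=pose(w); robot.line_to(p,vel=.02,rotation=o,guard=9); n=F(f0,6); s=robot.observe(); t,r=tang(n,w)
    h.append(t); print(round(w,1),round(ang(s),2),round(t,2),round(r,2),round(n[2],1),round(s["time"],2))
    if len(h)>3 and t>np.median(h[1:-1])+1.0 and t>3.5: break
    if t>5.5: break
E
```

```text
[0.04 0.45]
-89.2 -89.02 2.88 -0.56 -1.4 20.04
-90.4 -90.38 3.27 -1.23 -1.6 20.39
-91.6 -91.64 2.32 -1.02 -1.1 20.74
-92.8 -92.83 2.1 -0.79 -1.1 21.09
-94.0 -94.02 2.82 -0.69 -0.9 21.44
-95.2 -95.19 2.3 -0.76 -0.9 21.79
-96.4 -96.42 2.14 -0.46 -0.8 22.14
-97.6 -97.59 2.16 -0.78 -0.5 22.49
-98.8 -98.81 2.26 -0.59 -1.1 22.84
-100.0 -99.99 2.46 -0.64 -0.2 23.19
-101.2 -101.2 2.38 -0.43 -0.7 23.54
-102.4 -102.41 2.19 -0.66 -0.7 23.89
-103.6 -103.62 1.91 -0.18 -0.8 24.24
-104.8 -104.84 2.62 -0.26 -0.4 24.59
-106.0 -106.02 2.36 -0.29 -0.5 24.94
-107.2 -107.23 2.4 -0.4 -0.3 25.29
-108.4 -108.41 1.98 -0.56 -0.5 25.64
-109.6 -109.61 2.35 -0.64 -0.7 25.99
-110.8 -110.82 2.14 -0.43 -0.5 26.34
-112.0 -112.03 2.31 -0.54 -0.6 26.69
-113.2 -113.22 2.58 -0.48 -0.4 27.04
-114.4 -114.43 2.43 -0.18 -0.5 27.39
-115.6 -115.63 2.18 -0.42 -1.0 27.74
-116.8 -116.82 2.44 -0.53 -0.6 28.09
-118.0 -118.04 2.42 -0.66 -0.6 28.44
-119.2 -119.1 3.49 -0.98 -1.6 28.79
-120.4 -120.1 5.66 -1.63 -2.5 29.14
```

```bash
python3 - <<'E'
from cam import *
f0=np.load("f1.npy"); n=F(f0,8); print(np.round(tang(n,-120.4),2), robot.observe()["gripper_width"])
p,o=pose(-118.9); robot.line_to(p,vel=.02,rotation=o); print("off",np.round(tang(F(f0,8),-119),2))
robot.set_gripper(.028); print(F(f0,4).round(1))
robot.line_to(p+[0,0,.12],vel=.12)
robot.move_pose((.53,-.05,.31),[180,0,184]); s=robot.observe(); print(s["time"],(s["ft_force"]-f0).round(1))
cv2.imwrite("pics/w5.png",cv2.resize(robot.grab_frame("wrist"),(800,600)))
E
```

```text
[ 5.39 -1.75] 0.020539518225277456
off [-0.44 -0.03]
[0.3 0.2 0.4]
32.8417 [-0.3  0.1 -0.1]
```

View pics/w5.png

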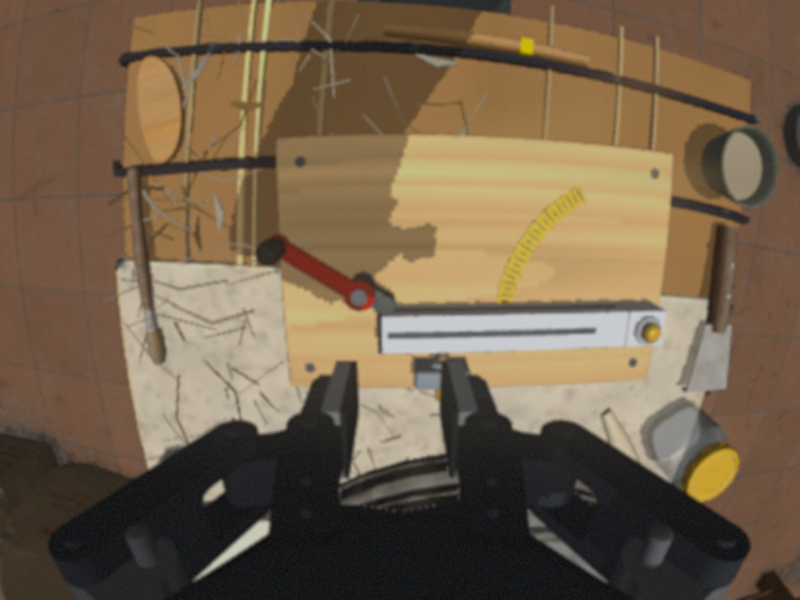

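The wrist view shows the fence lying on the screw (435,360), the nose wedged behind its free end (385,300), and the lever turned on with the knob at (272,250). The bystanders in view haven't moved, and the gripper touches nothing.

```bash
python3 -c "
from plant import robot
print(robot.job_done())"
```

```text
the job is handed in; nothing more can be done
None
```

I swung the fence onto the stop screw, held it there for over a second with a push of about 11.5 N, wedged it with the cam at about 2.17 rad, and handed the job in at about 33 s; the screw load could not be measured, and I put it at roughly 15 N (perhaps 8 to 25) from the pull climbing from 2.3 to 5.7 N at the knob.

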